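# Shut the under-shelf cabinet's flap with the hook pole

### The arm

A 6-joint arm with a two-finger parallel gripper is mounted at the origin on the work surface. World frame = base frame: x ahead of the robot, y to its left, z up, the work surface at z = 0. Lengths are in mm, angles in rad, forces in N, time in s.
With the tool pointing down it reaches from about 250 to 775 mm from the base axis. Payload 8.9 kg.
Tool frame: the origin (TCP) lies between the finger pads; the fingertips stand 25 mm ahead of it and the grasp point (between the pads) lies 6 mm ahead of it (robot.tcp_to_tips is the distance from the TCP to the fingertips, in mm); x points along the fingers, y is the direction in which the jaws open and shut, and the axes are right-handed (so a half turn about x gives the same grasp; the last joint's range is limited). The gripper opens to 85 mm and grips with 20 to 120 N. Pads are 22 mm wide; open, the fingers measure 114 mm over their backs; the gripper's body (76 mm by 85 mm) begins 54 mm behind the grasp point. The pads swing forward as they close: fully open they stand 13 mm farther back than shut.
Start: joints at [-1.31, 0.291, -0.153, 1.127, 0, 1.431], TCP at [204.349, -483.596, 256.305] pointing down, gripper open.
Joint ranges: [-2.52, 2.52], [-0.91, 1.74], [-1.3, 1.37], [-1.96, 2.02], [-1.52, 1.47], [-3.14, 3.14]. Speed limits (rad/s): [2.22, 2.22, 2.79, 3.14, 3.14, 3.14].

### API

Orientations are given as a unit quaternion [w, x, y, z].
In Python, from cell import robot, claw, solver, read_camera, outline_of, telemetry gives the robot as it stands. The module is installed in compiled form; this text tells all that it offers. Calls block until the motion is done:
- robot.move_to(position, orientation): joint-space move of the TCP to a pose.
- robot.move_l(position, speed=150, rot=None, until_force=None): straight line of the TCP; rot=None keeps the orientation; speed is the mean speed in mm/s. With until_force (N) it stops when the force on the tool has changed by that much, and returns True; else False.
- robot.move_j(angles): joint-space move.
- claw.command_gripper(opening, grip_force=None): finger opening in mm; grip_force is the grip in N (None keeps the last); returns when the fingers have stopped.
- robot.dwell(seconds).
- solver.inverse_kinematics(position, orientation): joint angles nearest the present ones, or None.
- read_camera(name): name is "scene" or "top" or "wrist"; returns a dict with "frame" (420x560x3 uint8, red, green, blue), "range_z" (420x560 float32, mm along the optical axis (not along the pixel's ray), 0 where there is no reading), "fx", "fy", "cx", "cy" (pixels), "R" (3x3) and "t" (3): a world point X has camera coordinates R X + t; the wrist camera has in their place "tool_from_camera" (4x4, takes a point from camera to tool coordinates, whose origin is the TCP and whose axes are the tool frame's). Camera axes: x right, y down, z forward; pixel columns grow to the right and rows downward; lengths in mm; the calibration is good to about 2 mm. A picture is of the moment at which its call begins: read the wrist's pose just before it.
A pose or a line that the arm cannot do raises robot.Unreachable and nothing moves.
- robot.hand_in(): hands the job in, once; it reports no verdict.
Trained networks look in the newest picture that a camera, given by its name, has taken for a name from the list of things; names that differ only in an ending like _2 or _b are one class to them, and where a whole thing is asked for, a point or a joint stands for the part that bears it (a point fixed in the world has none). Each returns a list of dicts, best first, with "confidence" (0 to 1); they miss things now and then, are a little off and sometimes report something else, mostly with a low value. They report only what shows in the picture. A call takes as long as a camera call.
- outline_of(camera, query): "pixels" (420x560 bool, what is visible of it) and "xy" ([column, row] in pixels, amid what is visible of it).
Readings, each from a call of its own:
- telemetry.get_clock(): time.
- telemetry.get_q(): joint angles.
- telemetry.get_dq(): joint speeds.
- telemetry.get_effort(): joint torques, N m.
- telemetry.get_eef_pos(): TCP position.
- telemetry.get_tool_rot(): TCP orientation.
- telemetry.get_wrist_force(): force on the tool from outside, world axes, zero at the start.
- telemetry.get_wrist_torque(): the same for the moment, N m.
- telemetry.get_finger_gap(): finger opening in mm.
Only numpy, scipy, OpenCV 4.12 (cv2) and the standard library are available. Lean on these libraries where they do the work, as an engineer would, in place of code of your own. Each camera call takes 0.05 s, during which the arm holds its last target. There are 200 camera calls.

### The job

Pick up the pole that has the hook, put its hook through the steel ring on the open flap of the little birch cabinet under the shelf, and with the hook still in the ring swing the flap fully shut. Then unhook the pole and lay it gently down flat on the bench, leaving the flap shut.

Things in the scene. Friction and masses are not known exactly. Their poses are not given: they have to be found in the camera images.
- hook_pole: Pole lying on the bench, hook end away from robot: wood handle 240 x 22 wide x 28 tall, then 8 dia steel rod bent sideways into a prong, all level at handle mid-height. Origin mid-prong, 14 above bench. x along the pole to the hook, y along the prong: from -24 (bend) to +28 (free tip), z up. Handle centre line y = -24, x = -290 to -50; balance x = -160. A like pole without hook lies elsewhere.
- ring_eye (a point): Centre of the steel ring eye on the flap's outer face: inner diameter 36, wire 6, half way along the flap's width, 36 out from the flap's mid-plane (32 off its face). The ring's axis (this point's y) stays parallel to the hinge at every flap angle, so the prong enters sideways along y.
- flap (a joint): Opening angle (rad) of the birch flap, 250 wide, 8 thick, 150 from hinge to lower edge, hinged along its top: 0 = shut, hanging vertically at a stop; positive = free edge swung up and out to the robot (most 1.4). A friction hinge holds it where it is left; 1 to 3 N at the ring moves it.
- flap_hinge (a point): Mid-point of the hinge axis, 280 above the bench: x level into the cabinet, y along the hinge, z up; does not turn with the flap. At opening a the ring's centre is from here at x = -36 cos a - 115 sin a, y = 0, z = -115 cos a + 36 sin a (mm). The shelf slab (620 wide, 290 to 315 above the bench, with loose things on top) starts 10 behind the hinge.

How it is judged:
By the outcome, as a careful person would: the job done as asked, in the order asked, and still so for the second after the job is handed in, with the robot touching nothing.
It also fails if it takes over 61 s, if anything falls off the work surface, if the arm or the gripper's body presses on something with over 40 N, if the wrist force passes 120 N, or if a joint passes its speed limit or range.

## Working session

There is one attempt and no reset: what is moved stays moved. The work goes in short steps, each a Python script; the robot and the scene stay as the last script left them, time stands still between calls to the robot, and variables do not carry over. Pictures are saved under pics/ and viewed, about 8 in all and at most 12, crops included, and the job is handed in when it is done.

```bash
mkdir -p pics
cat > h.py <<'E'
import numpy as np, cv2
from cell import robot, claw, solver, read_camera, outline_of, telemetry
def cloud(c):
    z=c["range_z"]; v,u=np.indices(z.shape)
    P=np.stack([(u-c["cx"])/c["fx"]*z,(v-c["cy"])/c["fy"]*z,z],-1)
    W=(P-np.array(c["t"]))@np.array(c["R"]); W[z==0]=np.nan; return W
E
python3 - <<'E'
from h import *
ims=[]
for n in ("scene","top"):
    c=read_camera(n); W=cloud(c); ims.append(c["frame"]); np.savez(n+".npz",W=W,f=c["frame"])
    print(n,c["fx"],(-np.array(c["R"]).T@c["t"]).round(),np.array(c["R"]).round(2).tolist())
    for q in ("hook_pole","ring_eye","flap"):
        for o in outline_of(n,q)[:3]:
            w=W[o["pixels"]]; print(q,round(o["confidence"],2),o["xy"],o["pixels"].sum(),np.nanmin(w,0).round(),np.nanmedian(w,0).round(),np.nanmax(w,0).round())
    cv2.imwrite(f"pics/{n}.png",c["frame"][:,:,::-1])
print(telemetry.get_clock(),telemetry.get_tool_rot())
E
```

```text
scene 385.3712439291794 [669. 608. 853.] [[-1.0, -0.05, 0.01], [-0.04, 0.77, -0.64], [0.02, -0.64, -0.77]]
hook_pole 0.76 [366.7, 165.6] 850 [ 306. -322.   -4.] [ 432. -266.   24.] [ 569. -253.   32.]
ring_eye 0.95 [305.5, 195.2] 5257 [ 516. -350.   -3.] [633.  74. 245.] [700. 182. 289.]
flap 0.76 [305.7, 198.7] 5369 [ 531. -408.   -3.] [634.  75. 245.] [700. 183. 289.]
top 390.4734484509622 [588.   3. 973.] [[-0.0, -1.0, -0.05], [-1.0, 0.01, -0.08], [0.08, 0.05, -1.0]]
hook_pole 0.95 [413.7, 304.8] 1329 [ 308. -288.   -1.] [ 438. -270.   28.] [ 600. -232.   33.]
flap 0.85 [268.7, 215.0] 9374 [556. -91.   1.] [636.  54. 247.] [697. 181. 289.]
0.4 [ 0.14032421  0.69304369  0.14048841 -0.69300979]
```

View pics/scene.png

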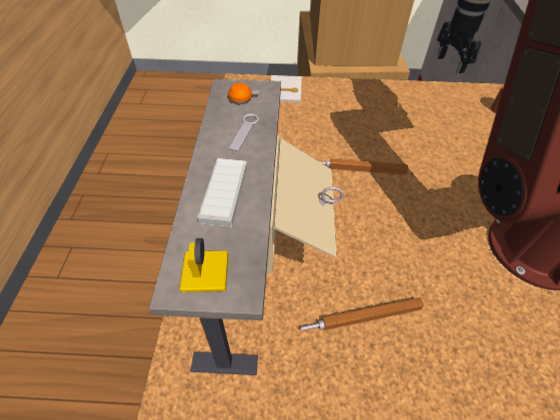

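View pics/top.png

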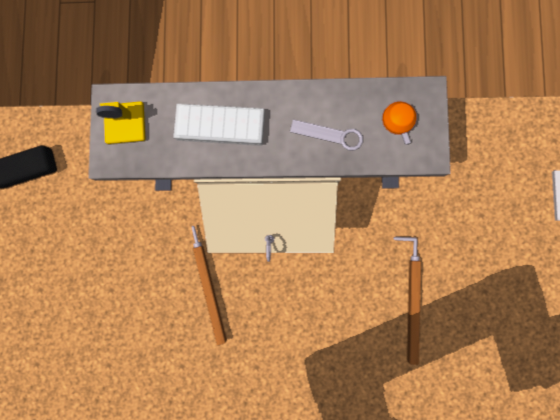

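Scene view: the hooked pole isn't obviously either one (rods at (325,163) and (312,325)), and the ring is at (330,196). The top view settles it. The hook with its prong to the left (+y) is on the right-hand pole, at (395–416,239), handle (415,310). The straight pole is at (205,290) and the ring at about (272,244).

```bash
cat > fit.py <<'E'
from h import *
for n in ("scene","top"):
    d=np.load(n+".npz"); W=d["W"]; f=d["f"].astype(int); hsv=cv2.cvtColor(d["f"],cv2.COLOR_RGB2HSV).astype(int)
    X,Y,Z=W[...,0],W[...,1],W[...,2]
    # pole
    m=(Z>6)&(Z<45)&(Y<-200)&(Y>-340)&(X>290)&(X<650)
    wood=m&(hsv[...,1]>110)&(Z>20); 
    p=W[wood]; c=p.mean(0); u,s,vt=np.linalg.svd(p[:,:2]-c[:2],full_matrices=False); ax=vt[0]*np.sign(vt[0][0])
    al=(p[:,:2]-c[:2])@ax; la=(p[:,:2]-c[:2])@[-ax[1],ax[0]]
    mid=(np.percentile(la,2)+np.percentile(la,98))/2
    print(n,"handle",len(p),c.round(1),"yaw",np.arctan2(ax[1],ax[0]).round(4),"along",np.percentile(al,[0,1,99,100]).round(1),"lat",np.percentile(la,[2,98]).round(1),"z",np.median(p[:,2]).round(1))
    c2=c[:2]+mid*np.array([-ax[1],ax[0]]); e0,e1=c2+ax*al.min(),c2+ax*al.max(); print(" ends",e0.round(1),e1.round(1),np.linalg.norm(e1-e0).round(1))
    st=m&(hsv[...,1]<70)&(X>e1[0]-10); q=W[st]; qa=(q[:,:2]-c2)@ax; ql=(q[:,:2]-c2)@[-ax[1],ax[0]]
    print(" steel",len(q)); 
    if len(q): 
        pr=qa>qa.max()-9; print(" prong along",(qa-al.max()).min().round(1),(qa-al.max()).max().round(1),"mean",(qa[pr]-al.max()).mean().round(1),"lat",ql.min().round(1),ql.max().round(1),"z",np.median(q[:,2]).round(1))
    # flap
    fm=(Z>180)&(Z<287)&(X>530)&(X<712)&(Y>-110)&(Y<220)&(hsv[...,1]>25)&(f[...,0]>150)
    p=W[fm]; 
    g=np.random.default_rng(0);best=0
    for _ in range(300):
        a=p[g.choice(len(p),3,False)]; nn=np.cross(a[1]-a[0],a[2]-a[0]); nn/=np.linalg.norm(nn)+1e-9
        k=abs((p-a[0])@nn)<3
        if k.sum()>best: best=k.sum();K=k
    p=p[K]; c=p.mean(0); nn=np.linalg.svd(p-c,full_matrices=False)[2][2]; nn*=np.sign(nn[2])
    h=np.cross(nn,[0,0,1]); h/=np.linalg.norm(h); h*=np.sign(h[1]); dn=np.cross(h,nn); dn*=-np.sign(dn[2]) if dn[2] else 1
    print(" flap",len(p),"n",nn.round(3),"angle",np.arccos(nn[2]).round(3),np.pi/2-np.arccos(nn[2]).round(3),"hinge dir",h.round(4),"down",dn.round(3))
    s=(p-c)@dn; t=(p-c)@h; print("  s",np.percentile(s,[0,.5,99.5,100]).round(1),"t",np.percentile(t,[0,.5,99.5,100]).round(1))
    smin,smax=np.percentile(s,[.3,99.7]);tm=(np.percentile(t,.3)+np.percentile(t,99.7))/2
    print("  topedge",(c+dn*smin+h*tm).round(1),"lowedge",(c+dn*smax+h*tm).round(1),"centre-y mid")
    # ring
    D=(W-c)@nn; S=(W-c)@dn; T=(W-c)@h
    rm=(D>8)&(D<75)&(S>smin)&(S<smax+15)&(T>-90+tm)&(T<90+tm)&(X<705)
    r=W[rm]; print("  ring",len(r),"t-tm",np.percentile(T[rm]-tm,[0,10,50,90,100]).round(1),"s from low",np.percentile(smax-S[rm],[0,50,100]).round(1),"D",np.percentile(D[rm],[0,50,100]).round(1),"box",((r.min(0)+r.max(0))/2).round(1),r.min(0).round(1),r.max(0).round(1))
E
python3 fit.py
```

```text
scene handle 496 [ 423.7 -269.8   27.1] yaw -0.0535 along [-119.6 -117.1  115.5  118.8] lat [-13.5   9.8] z 27.5
 ends [ 304.2 -265.3] [ 542.2 -278. ] 238.4
 steel 29
 prong along 0.9 26.7 mean 22.9 lat -2.1 9.0 z 16.4
 flap 4885 n [-0.592 -0.     0.806] angle 0.633 0.9377963267948966 hinge dir [-2.e-04  1.e+00  0.e+00] down [-0.806 -0.    -0.592]
  s [-75.4 -71.6  82.1  83.9] t [-140.6 -138.4  110.3  112.1]
  topedge [691.2  56.8 286.2] lowedge [566.7  56.8 194.9] centre-y mid
  ring 152 t-tm [-3.5 -1.7  0.9  2.3  3.4] s from low [12.3 36.6 59. ] D [ 8.3 33.6 55.3] box [575.7  56.8 242.4] [553.1  53.3 219.3] [598.4  60.2 265.6]
top handle 1067 [ 423.1 -271.7   28.1] yaw -0.0519 along [-117.2 -115.   118.1  120.5] lat [-11.3   9.8] z 28.4
 ends [ 306.  -266.3] [ 543.4 -278.7] 237.7
 steel 157
 prong along 1.1 54.9 mean 50.9 lat -9.4 49.0 z 18.4
 flap 8948 n [-0.591 -0.002  0.807] angle 0.632 0.9387963267948966 hinge dir [-0.0031  1.      0.    ] down [-0.807 -0.003 -0.591]
  s [-74.9 -71.3  82.   84.1] t [-123.9 -122.5  124.6  126.4]
  topedge [692.4  56.  287.3] lowedge [568.1  55.6 196.2] centre-y mid
  ring 107 t-tm [-2.9 -2.5 -0.9  1.9  2.7] s from low [15.3 40.7 58.3] D [12.7 42.6 56.4] box [576.5  55.5 243.5] [553.4  52.6 220.2] [599.6  58.3 266.8]
```

Both cameras agree:
- **Flap:** open about 0.937 rad, hinge about (690.7, 56, 281), against the expected z of 280.
- **Ring:** about (576, 56, 242), against (576.7, –, 241) predicted.
- **Pole:** handle 238 long, top at 28, far end at (543, -278.4), yaw -0.052.

Next is the reach check and the grasp.

```bash
cat >> h.py <<'E'
from scipy.spatial.transform import Rotation as Ro
GX=110; SIG=1; H=np.array([690.7,56.2,280.])
def quat(psi,sig=None):
    sig=sig or SIG
    x=np.array([0,0,-1.]); y=sig*np.array([-np.sin(psi),np.cos(psi),0]); 
    q=Ro.from_matrix(np.stack([x,y,np.cross(x,y)],1)).as_quat(); return [q[3],*q[:3]]
def ring(a): return H+[-36*np.cos(a)-115*np.sin(a),0,-115*np.cos(a)+36*np.sin(a)]
def tan(a): return np.array([115*np.cos(a)-36*np.sin(a),0,-115*np.sin(a)-36*np.cos(a)])/120.5
def tcp(prong,off=(0,0,0)): # TCP for prong origin, pole yaw 0
    return list(np.array(prong)+[-GX,-24,14]+np.array(off))
E
cat > t.py <<'E'
from h import *
psi=-.0527; e1=np.array([543.2,-278.4]); g=e1-60*np.array([np.cos(psi),np.sin(psi)])
if __name__=="__main__":
    for sig in (1,-1):
        for P,ps in (([*g,28],psi),([*g,200],psi),(tcp(ring(.937),(0,-80,0)),0),(tcp(ring(.937)),0),(tcp(ring(0)+14*tan(0)),0)):
            s=solver.inverse_kinematics(P,quat(ps,sig)); print(sig,np.round(P,1),None if s is None else np.round(s,2))
E
python3 t.py
```

```text
1 [ 483.3 -275.2   28. ] [-0.65  0.58 -0.37  0.62  0.   -0.6 ]
1 [ 483.3 -275.2  200. ] [-0.65  0.39 -0.17  1.02  0.   -0.6 ]
1 [466.7 -47.8 254.9] [-0.26  0.19 -0.3   1.09  0.   -0.26]
1 [466.7  32.2 254.9] [-0.09  0.18 -0.3   1.09  0.   -0.09]
1 [558.1  32.2 174.8] [-0.07  0.41 -0.2   0.96  0.   -0.07]
-1 [ 483.3 -275.2   28. ] [-0.65  0.58 -0.37  0.62  0.    2.55]
-1 [ 483.3 -275.2  200. ] [-0.65  0.39 -0.17  1.02  0.    2.55]
-1 [466.7 -47.8 254.9] [-0.26  0.19 -0.3   1.09  0.    2.88]
-1 [466.7  32.2 254.9] [-0.09  0.18 -0.3   1.09  0.    3.05]
-1 [558.1  32.2 174.8] [-0.07  0.41 -0.2   0.96  0.    3.07]
```

Run:
```python
from t import *
robot.move_to([*g,130],quat(psi))
robot.move_l([*g,28],speed=80,until_force=10)
print(telemetry.get_eef_pos(),telemetry.get_wrist_force())
print(claw.command_gripper(0,100),telemetry.get_finger_gap(),telemetry.get_wrist_force())
robot.move_l([*g,120],speed=80)
print(telemetry.get_eef_pos(),telemetry.get_finger_gap(),telemetry.get_wrist_force(),telemetry.get_wrist_torque(),telemetry.get_clock())
for n in ("scene","top"):
    c=read_camera(n);W=cloud(c); hsv=cv2.cvtColor(c["frame"],cv2.COLOR_RGB2HSV).astype(int)
    m=(abs(W[...,1]+265)<60)&(W[...,0]>525)&(W[...,0]<640)&(W[...,2]>60)&(W[...,2]<200)
    w=W[m]; s=hsv[m][:,1]
    for nm,k in (("wood",s>110),("steel",s<70)):
        if k.any(): print(n,nm,k.sum(),w[k].min(0).round(1),np.median(w[k],0).round(1),w[k].max(0).round(1))
    cv2.imwrite(f"pics/g_{n}.png",c["frame"][:,:,::-1])
    for o in outline_of(n,"hook_pole")[:1]: 
        w=W[o["pixels"]]; k=np.isfinite(w[:,0])&(w[:,2]>60)&(w[:,0]<570);w=w[k]; print(o["confidence"],len(w),"slope z/x",np.polyfit(w[:,0],w[:,2],1) if len(w)>5 else 0)
```

```text
[ 483.60036647 -275.47753493   28.49261923] [ 0.2875942   0.12924171 -0.10636491]
False 20.310381209984353 [-0.12366036  0.37974993  5.89359618]
[ 482.96699077 -275.00661924  119.45402966] 19.936155136757847 [ 0.03653051 -0.16820433 -1.5461559 ] [-0.01160725 -0.08829777  0.00086598] 5.5
scene wood 67 [ 525.4 -285.9   91.2] [ 533.6 -267.5  113.9] [ 598.7 -232.5  120.8]
scene steel 86 [ 542.7 -281.7   99.1] [ 574.6 -273.5  108.5] [ 596.4 -226.3  117.1]
0.97 868 slope z/x [-1.19376151e-03  1.11568652e+02]
top wood 127 [ 525.7 -286.7   93.8] [ 534.8 -272.2  118.8] [ 585.6 -264.7  123.5]
top steel 182 [ 544.8 -284.9  105. ] [ 586.7 -273.5  109.6] [ 598.7 -229.4  119.5]
0.59 1350 slope z/x [-1.09296645e-02  1.20934218e+02]
```

View pics/g_scene.png

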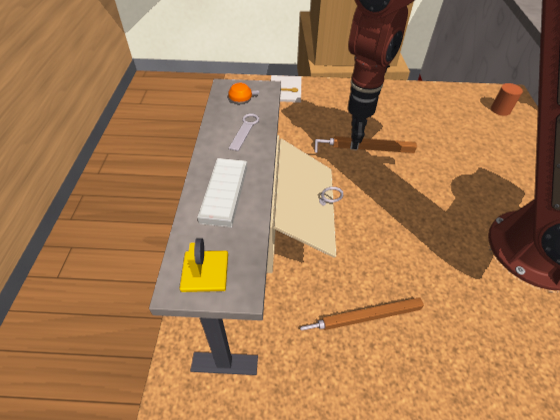

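The pole is held level, with the rod top at about 109.5 where 109.5 was expected; hook at (318,145) in the picture. Next: approach, measure the prong relative to the ring, then insert.

```bash
python3 - <<'E'
from h import *
A=.937; pre=np.array(tcp(ring(A),(0,-75,0)))
robot.move_l([pre[0],-275,pre[2]],speed=120,rot=quat(0))
robot.move_l(list(pre),speed=120)
robot.dwell(.2)
p=np.array(telemetry.get_eef_pos()); print(p,pre,telemetry.get_clock(),telemetry.get_wrist_force())
exp=p-[-GX,-24,14]; print("expected prong",exp.round(1))
for n in ("scene","top"):
    c=read_camera(n);W=cloud(c); hsv=cv2.cvtColor(c["frame"],cv2.COLOR_RGB2HSV).astype(int)
    # prong: x near exp, y -18..+26 of exp
    m=(abs(W[...,0]-exp[0])<12)&(abs(W[...,2]-exp[2])<12)&(W[...,1]>exp[1]-35)&(W[...,1]<exp[1]+40)&(hsv[...,1]<110)
    w=W[m]; print(n,m.sum(),w.min(0).round(1),np.median(w,0).round(1),w.max(0).round(1))
    v,u=np.where(m); v0,u0=int(v.mean()),int(u.mean()); im=c["frame"][max(0,v0-70):v0+70,max(0,u0-90):u0+90,::-1]
    cv2.imwrite(f"pics/p_{n}.png",cv2.resize(im,None,fx=3,fy=3,interpolation=cv2.INTER_CUBIC))
E
python3 -c "
import cv2,numpy as np
a=cv2.imread('pics/p_scene.png');b=cv2.imread('pics/p_top.png');h=min(a.shape[0],b.shape[0]);o=np.hstack([a[:h],b[:h]]);cv2.imwrite('pics/p.png',cv2.resize(o,(800,int(h*800/o.shape[1]))))"
```

```text
[466.71713248 -43.06818923 254.86125565] [466.71522343 -42.8        254.90433899] 9.2667 [ 0.33653079  0.09058811 -1.56157062]
expected prong [576.7 -19.1 240.9]
scene 78 [565.5 -43.6 237.5] [576.4 -22.1 243.6] [580.7  10.2 246.1]
top 138 [566.2 -45.  240.3] [577.2 -22.8 244.7] [580.9   8.7 248.8]
```

View pics/p.png

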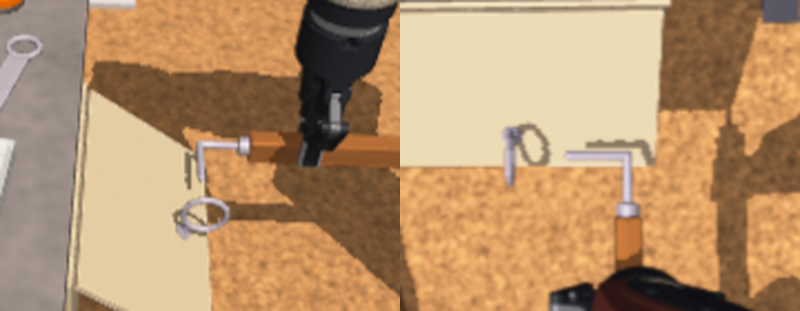

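The prong measures x 577, z-mid about 241, and is in line with the ring (576.5, 243). In the crops the prong (600,155) points straight at the ring (510,155). Inserting.

Run:
```python
from h import *
A=.937
hit=robot.move_l(tcp(ring(A),(0,0,1)),speed=50,until_force=5)
print("hit",hit,telemetry.get_eef_pos(),telemetry.get_wrist_force(),telemetry.get_clock())
c=read_camera("scene");W=cloud(c)
cv2.imwrite("pics/i.png",cv2.resize(c["frame"][130:260,220:420,::-1],None,fx=3.5,fy=3.5,interpolation=cv2.INTER_CUBIC))
```

```text
hit False [466.73561015  31.98935506 255.89932063] [-0.75149328 -0.13518367 -2.55440709] 11.0167
```

View pics/i.png

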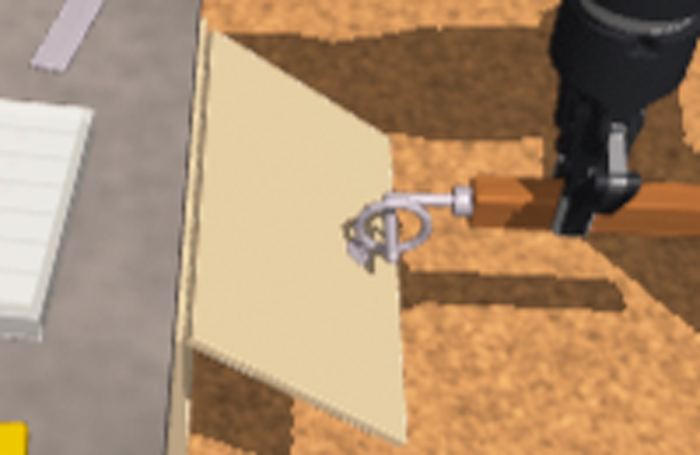

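The prong passes through the ring (prong tip at (390,255), ring centre at (395,230)). Now the swing.

Run:
```python
from h import *
A=.937; L=13
robot.move_l(tcp(ring(A)+L*tan(A)),speed=40)
print(telemetry.get_wrist_force())
for a in np.linspace(A,0.04,10)[1:]:
    h=robot.move_l(tcp(ring(a)+L*tan(a)),speed=60,until_force=15)
    print(round(a,2),h,np.round(telemetry.get_wrist_force(),2),np.round(telemetry.get_eef_pos(),1))
    if h: break
else:
    h=robot.move_l(tcp(ring(0)+(L+8)*tan(0)),speed=20,until_force=7)
    p=np.array(telemetry.get_eef_pos()); print("final",h,telemetry.get_wrist_force(),p, "past ring0",(p-np.array(tcp(ring(0))))@tan(0))
print(telemetry.get_clock())
np.set_printoptions(suppress=True)
c=read_camera("scene");W=cloud(c)
cv2.imwrite("pics/s.png",cv2.resize(c["frame"][110:290,200:440,::-1],None,fx=3,fy=3,interpolation=cv2.INTER_CUBIC))
```

```text
[-0.71262475 -0.7502754  -1.06954256]
0.84 False [-0.72 -0.49 -1.17] [476.5  32.2 231.5]
0.74 False [-1.19 -0.6  -2.25] [483.2  32.2 221.4]
0.64 False [ 0.16  0.6  -0.73] [490.9  32.2 212.1]
0.54 False [-0.68  0.13 -1.37] [499.5  32.2 203.6]
0.44 False [-0.26  0.08 -0.91] [509.   32.2 196.1]
0.34 False [ 0.44 -0.22 -1.81] [519.1  32.2 189.4]
0.24 False [ 0.07  0.28 -0.82] [529.8  32.2 183.8]
0.14 False [-0.42 -0.13 -1.45] [541.1  32.2 179.3]
0.04 False [ 0.1   0.21 -1.3 ] [552.7  32.2 175.9]
final True [-1.73859793 -0.26917895 -1.84403123] [556.00749176  32.2027428  173.9217577 ] past ring0 12.308533405128598
15.1083
```

View pics/s.png

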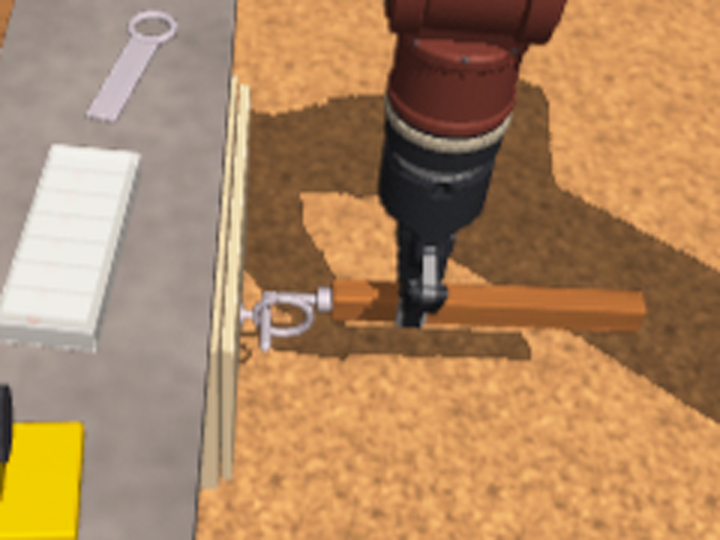

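The flap hangs nearly vertical with the hook in the ring. The stop came at 12.3 mm lead where 14 was expected, so I'll press again to confirm it's the stop, and measure the flap angle.

```bash
cat >> h.py <<'E'
def flap(n):
    c=read_camera(n);W=cloud(c); hsv=cv2.cvtColor(c["frame"],cv2.COLOR_RGB2HSV).astype(int)
    m=(W[...,2]>135)&(W[...,2]<275)&(W[...,0]>660)&(W[...,0]<705)&(W[...,1]>-60)&(W[...,1]<175)&(abs(W[...,1]-56)>25)&(c["frame"][...,0]>110)
    w=W[m]
    if len(w)<50: return n,len(w)
    k=np.ones(len(w),bool)
    for _ in range(8):
        s,b=np.polyfit(w[k,2]-280,w[k,0],1); r=w[:,0]-s*(w[:,2]-280)-b; k=abs(r)<max(3,2*np.std(r[k]))
    return n,k.sum(),"angle",round(np.arctan(s),3),"x at hinge z",round(b,1)
E
python3 - <<'E'
from h import *
for i in range(2):
    h=robot.move_l(tcp(ring(0)+25*tan(0)),speed=12,until_force=12)
    p=np.array(telemetry.get_eef_pos()); print(h,np.round(telemetry.get_wrist_force(),2),"past",(p-np.array(tcp(ring(0))))@tan(0))
    robot.dwell(.2); print(np.round(telemetry.get_wrist_force(),2),np.round(telemetry.get_wrist_torque(),3))
    if np.linalg.norm(telemetry.get_wrist_force())>6: break
print(flap("scene"),flap("top"),telemetry.get_clock())
E
```

```text
True [-3.38 -0.57  1.97] past 12.578712626291264
[-2.35 -0.85  3.95] [ 0.027 -0.105  0.04 ]
True [-5.35 -0.54  7.7 ] past 12.767586955645152
[-5.48 -0.25  6.38] [0.002 0.089 0.071]
('scene', np.int64(98), 'angle', np.float64(0.0), 'x at hinge z', np.float64(685.3)) ('top', np.int64(841), 'angle', np.float64(0.001), 'x at hinge z', np.float64(686.3)) 16.5833
```

It's a firm stop: force rises with only 0.2 mm of travel. Both cameras give an angle of about 0.00, and the face x of 686 matches hinge − 4. Now unhook.

Run:
```python
from h import *
robot.move_l(tcp(ring(0)),speed=30); robot.dwell(.2)
print(np.round(telemetry.get_wrist_force(),2))
h=robot.move_l(tcp(ring(0),(0,-80,0)),speed=50,until_force=4)
print(h,np.round(telemetry.get_wrist_force(),2),np.round(telemetry.get_eef_pos(),1))
if not h:
    robot.move_l(tcp(ring(0),(-80,-100,0)),speed=120)
    robot.move_l([430,-280,120],speed=150); robot.dwell(.2)
print(flap("scene"),flap("top"),telemetry.get_clock(),np.round(telemetry.get_wrist_force(),2))
c=read_camera("top");W=cloud(c)
m=(W[...,1]<-200)&(W[...,1]>-345)&(W[...,0]>270)&(W[...,0]<640)&(W[...,2]<50)&(W[...,2]>8)
print("obstacles on bench near",m.sum())
o=outline_of("top","hook_pole")[:1]
for q in o:
    w=W[q["pixels"]]; w=w[np.isfinite(w[:,0])&(w[:,2]>80)&(w[:,0]<480)]; print(q["confidence"],len(w),np.polyfit(w[:,0],w[:,2],1),np.percentile(w,[1,50,99],axis=0).round(1))
```

```text
[ 0.58 -0.8  -2.48]
False [-0.65 -0.1  -1.09] [544.7 -47.6 179. ]
('scene', np.int64(127), 'angle', np.float64(-0.081), 'x at hinge z', np.float64(681.4)) ('top', np.int64(853), 'angle', np.float64(0.001), 'x at hinge z', np.float64(686.3)) 21.8917 [-0.37  0.71 -1.03]
obstacles on bench near 0
0.84 1256 [-4.40860843e-03  1.20367971e+02] [[ 254.6 -289.7   97.6]
 [ 342.5 -275.   120.7]
 [ 477.8 -267.2  125.5]]
```

The flap stays shut (top view 0.001), the pole is still level, and the bench is clear there. Laying it down.

```bash
python3 - <<'E'
from h import *
robot.move_l([430,-280,36],speed=80); robot.dwell(.2)
h=robot.move_l([430,-280,27],speed=8,until_force=4)
z=telemetry.get_eef_pos()[2]; print(h,z,np.round(telemetry.get_wrist_force(),2))
claw.command_gripper(24); robot.dwell(.2); claw.command_gripper(50)
robot.move_l([430,-280,150],speed=80)
robot.move_j([-1.31,0.291,-0.153,1.127,0,0]); robot.dwell(.5)
print(flap("scene"),flap("top"),telemetry.get_clock())
for n in ("scene","top"):
    c=read_camera(n);W=cloud(c); f=c["frame"]; cv2.imwrite(f"pics/e_{n}.png",f[:,:,::-1]); np.savez(n+".npz",W=W,f=f)
E
python3 fit.py 2>&1 | grep -E "handle|ends|steel|prong"; python3 -c "
import cv2,numpy as np
o=np.hstack([cv2.imread('pics/e_scene.png'),cv2.imread('pics/e_top.png')]);cv2.imwrite('pics/e.png',cv2.resize(o,(800,300),interpolation=cv2.INTER_AREA))"
```

```text
True 28.830245757509783 [-1.29  0.33  5.32]
('scene', np.int64(99), 'angle', np.float64(0.0), 'x at hinge z', np.float64(685.3)) ('top', np.int64(845), 'angle', np.float64(0.001), 'x at hinge z', np.float64(686.3)) 28.5083
scene handle 414 [ 389.8 -275.8   27. ] yaw 0.0018 along [-98.8 -97.4  96.2  99.2] lat [-14.    9.7] z 27.5
 ends [ 291.  -278.1] [ 489.  -277.7] 198.0
 steel 79
 prong along -0.8 53.4 mean 50.2 lat -3.8 51.2 z 17.4
top handle 899 [ 389.4 -277.8   28.2] yaw 0.0055 along [-99.3 -97.9  99.4 100.2] lat [-11.4   9.9] z 28.4
 ends [ 290.2 -279.1] [ 489.6 -278. ] 199.5
 steel 154
 prong along 1.0 53.3 mean 50.5 lat -7.8 49.1 z 18.5
```

View pics/e.png

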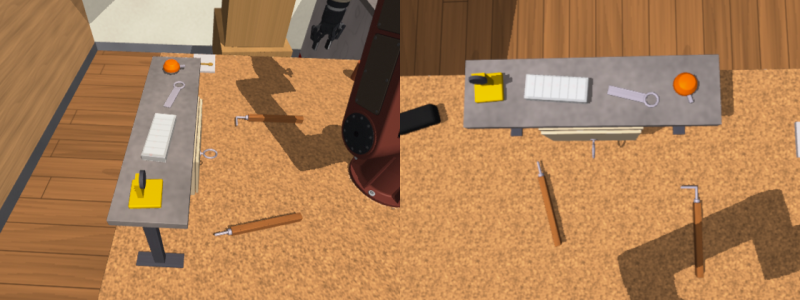

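The pole lies flat (handle top 28, prong level) at (697,230) in the right half of the picture. The flap is shut, the shelf items haven't moved, and the arm is clear. Handing in.

```bash
python3 -c "
from h import *
robot.hand_in()"
```

```text
the job is handed in; nothing more can be done
```

I picked up the hooked pole, put its prong through the ring and swung the flap from 0.94 rad to its stop with the hook still in. I then drew the prong out sideways, laid the pole on the bench near where it had been, and handed the job in. The clock read about 28.5 s at my last check, against the 61 s limit.

**Last checks:**
- **Flap:** 0.000 rad from the scene camera and 0.001 rad from the top camera. When I pressed it against the stop it moved only about 0.2 mm as the force rose to about 9 N.
- **Pole:** lying flat, with the handle top about 28 mm above the bench and the prong level.
- **Surroundings:** the things on the shelf look unmoved in the last picture, and the arm is clear of everything.
- **Forces:** the wrist forces I read stayed below 10 N, and no move was refused.

**Disagreements:**
- The first stop signal came 12.3 mm ahead of the ring's centre instead of the expected 14 mm, so I pressed twice more to confirm the flap was against its stop.
- One mid-task scene-camera angle read -0.081 rad while the top camera read 0.001 rad. I took it as a poor fit from that one view, and the later scene reading was 0.000.
- My fit gave about 199 mm for the handle in its final position because it ignored everything closer to the robot than x = 290 mm. The pole's real length is unaffected.

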